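Set up the overflow measure and open the lye bottle's safety cap

TASK

Get things ready for measuring out the noodle lye: first stand the steel beaker in the shallow steel drip dish where it is, then stand the slim steel measure inside the beaker, so that whatever runs over will be caught. Then open the square white bottle in its holder: press its push-and-turn safety cap down against the spring, turn it counter-clockwise while pressed (about a fifth of a turn) until it is free, and lift it straight off; the bottle stays in its holder. Finish while still holding the cap, level, about 5 cm above the bottle's mouth (at least 3 cm clear and over the bottle), with the nested vessels left standing and the other things on the table not pushed about.

Things in the scene. Friction and masses are not known exactly. Their poses are not given: they have to be found in the camera images.
- dish: shallow round steel drip dish, open on top, 124 mm across the rim (inside 118 mm at the rim, 98 mm at the floor), 42 mm high, floor 4 mm thick, 0.45 kg, loose. It stands upright beside the bottle holder and need not be moved. Origin: centre of its underside, z up.
- beaker: round steel beaker, open on top, slightly tapered: 66 mm across the rim, 58 mm across the foot, 80 mm high, wall 3 mm, floor 4 mm thick, 0.18 kg; inside 60 mm at the rim, 52 mm at the floor. Stands upright on the table. Take it across its outside near the rim, from above. Origin: centre of its underside, z up.
- measure: slim round steel measure, open on top: 40 mm across the rim, 35 mm across the foot, 110 mm high, 0.12 kg. Stands upright on the table. Take it across its outside near the rim, from above; standing in the beaker it sticks 34 mm out. Origin: centre of its underside, z up.
- bottle_holder: square steel holder screwed to the table, base plate 96x136x6 mm (the long way along its y axis), walls 92x92 mm outside and 56 mm high; the bottle's square foot stands in it with 2 mm play all round, so it cannot turn. Origin: centre of its underside, z up.
- bottle: square white plastic bottle, 80x80 mm, 0.85 kg, standing loose in the holder on its 6 mm floor; shoulders at 130 mm, neck end at 160 mm over its underside. The neck has three bayonet tracks. Origin: centre of its underside, z up along the neck's axis.
- cap: round grey ribbed push-and-turn cap, 52 mm across, 36 mm high, 0.055 kg. Shut at the start: lower rim 148 mm over the bottle's underside (154 mm over the table), x axis along the bottle's x. Grip it across its outside from above, firmly (40 N or more); 18 mm are free between its shut rim and the shoulder. Unpressed it is locked: it neither turns nor lifts. Origin: centre of its lower rim, z up.
- cap_top (a point): centre of the cap's flat top, 36 mm over its lower rim (190 mm over the table when shut). Pressing the cap down works against a spring in it: 4 N at rest, 1.5 N more per mm, hard bottom 7 mm down (14.5 N). More than 4 mm down (aim for 6) the lugs leave their notches and the cap can turn; past 0.65 rad it needs no more pressing.
- bottle_mouth (a point): centre of the open end of the neck, under the cap, 160 mm over the bottle's underside. The cap turns counter-clockwise seen from above to open: between 0.92 and 1.38 rad (aim for 1.15; a stop at about 1.45) its lugs are clear of the neck's tracks and it lifts straight up. The bottle itself can turn by up to 0.05 rad in its holder. z up.
- flour_brush: wooden flour brush, 197x39x46 mm, lying behind the work area; a bystander; leave it alone. Origin: centre of its underside.
- tape_roll: flat tan roll of tape, 101 mm across, 18 mm high; a bystander; leave it alone. Origin: centre of its underside.
- timer: white kitchen timer, 26x70x64 mm, standing behind the work area; a bystander; leave it alone. Origin: centre of its underside.
- dough_scraper: steel dough scraper with wooden grip, 99x126x20 mm, at the right near the table edge; a bystander; leave it alone. Origin: centre of its underside.

How it is judged:
On the way, in this order (a step that is already met when the one before it is completed fails the run):
1. the beaker stands in the dish, let go (horizontal distance between beaker and dish below 0.028 m and z of beaker in the frame of dish between -0.002 and 0.012 m and angle between each of beaker, dish's own z axis and vertical below 0.12 rad and contact force between beaker and the fingers below 0.2 N), for 0.2 s.
2. the measure stands in the beaker, let go, with the beaker still in the dish (all of step 1 and horizontal distance between measure and beaker below 0.014 m and z of measure in the frame of beaker between -0.002 and 0.012 m and angle between measure's own z axis and vertical below 0.12 rad and contact force between measure and the fingers below 0.2 N), for 0.2 s.
3. the cap is turned out of its catch (by more than 0.8 rad) while still on the neck (angle between the x axis of cap and the x axis of bottle, either way round above 0.8 rad and z of cap in the frame of bottle below 0.156 m and z of bottle in the frame of bottle_holder below 0.014 m and angle between bottle's own z axis and vertical below 0.1 rad and horizontal distance between bottle and bottle_holder below 0.01 m), for 0.05 s.
At the end, for the whole second after the job is handed in: Cap held still in the fingers, level within 15 degrees, its rim 30 to 150 mm above the mouth, within 40 mm of its axis, touching nothing else; bottle upright and down in its holder (8 mm); beaker on the dish floor (28 mm off centre), measure on the beaker floor (14 mm), upright, let go (all of step 2 and z of bottle in the frame of bottle_holder below 0.014 m and angle between bottle's own z axis and vertical below 0.1 rad and horizontal distance between bottle and bottle_holder below 0.01 m and z of cap in the frame of bottle_mouth between 0.03 and 0.15 m and horizontal distance between cap and bottle_mouth below 0.04 m and angle between cap's own z axis and vertical below 0.26 rad and contact force between cap and the fingers above 2 N and contact force between cap and bottle below 0.05 N and contact force between cap and bottle_holder below 0.05 N and linear speed of each of cap, measure, bottle below 0.02 m/s and contact force between dish and the fingers below 0.2 N); the arm keeps its last pose, push and grip.
It fails at once if the bottle is pulled up out of its holder (by more than 30 mm) (z of bottle in the frame of bottle_holder above 0.036 m).
It fails at once if the dish is pushed away (by more than 40 mm) (distance of dish from where it was at the start of the episode above 0.04 m).
It fails at once if a bystander (brush, tape, timer, scraper) is pushed by more than 30 mm (distance of any of flour_brush, tape_roll, timer, dough_scraper from where it was at the start of the episode above 0.03 m).
It also fails if it takes over 67 s, if anything falls off the work surface, if the arm or the gripper's body presses on something with over 40 N, if the wrist force passes 120 N, or if a joint passes its speed limit or range.

ROBOT

A 7-joint arm with a two-finger parallel gripper is mounted at the origin on a cart in front of the work surface, level with it; the furniture and walls round the work are solid. World frame = base frame: x ahead of the robot, y to its left, z up, the work surface at z = 0. Lengths are in m, angles in rad, forces in N, time in s.
With the tool pointing down it reaches from about 0.4 to 0.85 m from the base axis. Payload 10.4 kg.
Tool frame: the origin (TCP) lies between the finger pads; the fingertips stand 11 mm ahead of it and the grasp point (between the pads) lies 8 mm behind it; x points along the fingers, y is the direction in which the jaws open and shut, and the axes are right-handed (so a half turn about x gives the same grasp; the last joint's range is limited). The gripper opens to 87 mm and grips with 3 to 60 N. Pads are 19 mm wide; open, the fingers measure 117 mm over their backs; the gripper's body (75 mm by 190 mm) begins 51 mm behind the grasp point.
Start: joints at [1.298, 0.332, -0.065, 1.46, 0.022, 1.35, -0.088], TCP at [0.155, -0.606, 0.234] pointing down, gripper open.
Joint ranges: [-2.6, 2.6], [-0.5, 2.12], [-1.47, 1.34], [0.16, 2.42], [-1.27, 4.41], [0.06, 2.06], [-2.6, 2.6]. Speed limits (rad/s): [2.22, 2.22, 2.79, 2.79, 3.14, 3.14, 3.14].

INTERFACE

Orientations are given as a unit quaternion [x, y, z, w].
In Python, from bench import r, cams, ticket gives the robot as it stands. The module is installed in compiled form; this text tells all that it offers.
- The arm moves only by the tool drive_tool, never from a script. Its argument "moves" is text: rows parted by semicolons, each of 5 numbers parted by spaces: the shift along the world's x, y, z in m, then the turn about the world's z in degrees, then the closure, from 0 (fully open) to 1 (shut). In form: x y z twist grip; .... A call has 1 to 20 rows; each row shifts and turns the commanded pose from where the row before left it; what a row does not reach is not made up. A row lasts 1/8 s, in which the tool goes at most 62.5 mm and 10.7 degrees, less where a joint would pass 70% of its speed; a pose out of reach is approached as far as the arm can. A call is refused whole if a number of a shift passes 0.0625 or a number of a turn 10.7, either way. A call with a gripper value outside its range is refused whole. The fingers move at their own pace and stop on an object; "newtons" is the grip in N (left out, the last holds). Time passes only in rows, so rows that do not move let the fingers close. It gives the time, the measured TCP pose, the force and the opening at its end, in the units of the state.
- r.read_state(): the state, without advancing time (a new reading comes with each control period).
- cams.camera(name): name is "scene" or "top" or "wrist"; returns a dict with "color" (420x560x3 uint8, red, green, blue), "fx", "fy", "cx", "cy" (pixels), "extrinsics" (4x4, takes a point from camera to world coordinates). Camera axes: x right, y down, z forward; pixel columns grow to the right and rows downward; lengths in m; the calibration is good to about 2 mm. A picture is of the moment at which its call begins. There is no depth.
- ticket.close_job(): hands the job in, once; it reports no verdict.
The state is a dict: "time": time; "joint_positions": joint angles; "joint_vel": joint speeds; "joint_torque": joint torques, N m; "ee_pos": TCP position; "eef_rot": TCP orientation; "ft_force": force on the tool from outside, world axes, zero at the start; "torque": the same for the moment, N m; "width": finger opening in m.
Only numpy, scipy, OpenCV 4.12 (cv2) and the standard library are available. Lean on these libraries where they do the work, as an engineer would, in place of code of your own. Each camera call takes 0.05 s, during which the arm holds its last target.

## Working session

There is one attempt and no reset: what is moved stays moved. The work goes in short steps, Python scripts to look and compute and a tool call to move; the robot and the scene stay as the last step left them, time stands still between calls to the robot, and variables do not carry over. Pictures are saved under pics/ and viewed, and the job is handed in when it is done.

Besides the shell and the picture viewer there is one more tool, called after "Request:" in YAML: its name, and indented under it one key for each argument. drive_tool: Moves the arm, as the interface text tells. Its arguments: {"type":"object","properties":{"moves":{"type":"string"},"newtons":{"type":"number"}},"required":["moves"]}

```bash
mkdir -p pics; cat > h.py <<'E'
import numpy as np,cv2
from bench import r,cams,ticket
def snap(n,f):
    c=cams.camera(n); cv2.imwrite('pics/'+f,cv2.cvtColor(c['color'],cv2.COLOR_RGB2BGR)); 
    import pickle; pickle.dump(c,open('pics/'+f+'.pkl','wb')); return c
def ray(c,u,v,z):
    E=np.array(c['extrinsics']); d=E[:3,:3]@np.array([(u-c['cx'])/c['fx'],(v-c['cy'])/c['fy'],1]); o=E[:3,3]
    return o+d*(z-o[2])/d[2]
def proj(c,p):
    E=np.linalg.inv(np.array(c['extrinsics'])); q=E[:3,:3]@np.array(p)+E[:3,3]
    return c['cx']+c['fx']*q[0]/q[2], c['cy']+c['fy']*q[1]/q[2]
E
python3 - <<'E'
from h import *
print(r.read_state())
for n in ['top','scene']:
    c=snap(n,n+'0.png'); print(n,c['fx'],c['fy'],c['cx'],c['cy'],np.round(c['extrinsics'],3).tolist())
E
```

```text
{'time': 0.0, 'joint_positions': array([ 1.29836681,  0.33288227, -0.06470305,  1.46093194,  0.02158439,
        1.34991527, -0.08848197]), 'joint_vel': array([ 0.00179874, -0.00115118, -0.00050243,  0.00099369,  0.00144055,
        0.00153604, -0.00076355]), 'joint_torque': array([ 1.19652213e-03, -6.23260117e+01,  2.51956517e-02, -3.89889908e+01,
       -6.13663718e-02,  3.97461955e-02,  1.69077803e-04]), 'ee_pos': array([ 0.15443302, -0.60523332,  0.23275192]), 'eef_rot': array([-0.701514  , -0.08861525,  0.70167668, -0.08760865]), 'ft_force': array([0.07824349, 0.64713774, 0.67367679]), 'torque': array([-0.04285068,  0.05145313, -0.0307703 ]), 'width': 0.08727042945206044}
top 411.54726433068873 411.54726433068873 283.3920106951408 203.14705852737092 [[0.013, -0.988, 0.155, 0.352], [-1.0, -0.013, -0.004, -0.041], [0.006, -0.155, -0.988, 1.585], [0.0, 0.0, 0.0, 1.0]]
scene 545.4756319860247 545.4756319860247 282.38405326284214 200.87403470953572 [[-0.533, -0.65, 0.541, -0.254], [-0.846, 0.4, -0.353, 0.502], [0.014, -0.646, -0.763, 1.304], [0.0, 0.0, 0.0, 1.0]]
```

View pics/top0.png

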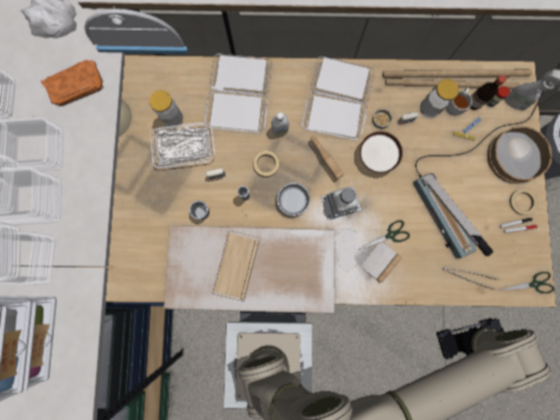

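View pics/scene0.png

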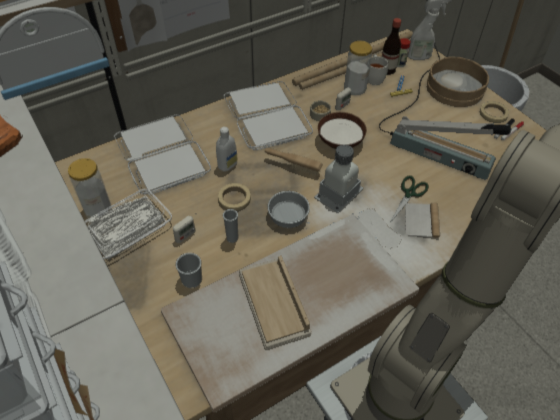

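```bash
python3 - <<'E'
import cv2
a=cv2.imread('pics/top0.png'); b=a[150:250,180:380]; cv2.imwrite('pics/t0c.png',cv2.resize(b,None,fx=4,fy=4,interpolation=cv2.INTER_CUBIC))
a=cv2.imread('pics/scene0.png'); b=a[135:295,165:375]; cv2.imwrite('pics/s0c.png',cv2.resize(b,None,fx=3.75,fy=3.75,interpolation=cv2.INTER_CUBIC))
E
```

```text
(no output)
```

View pics/t0c.png

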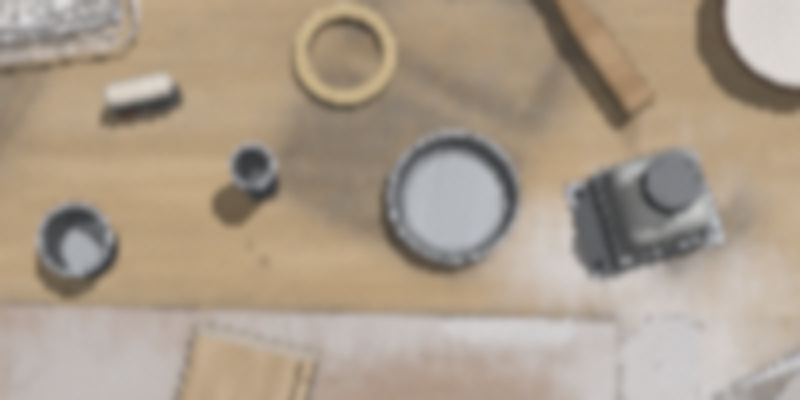

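View pics/s0c.png

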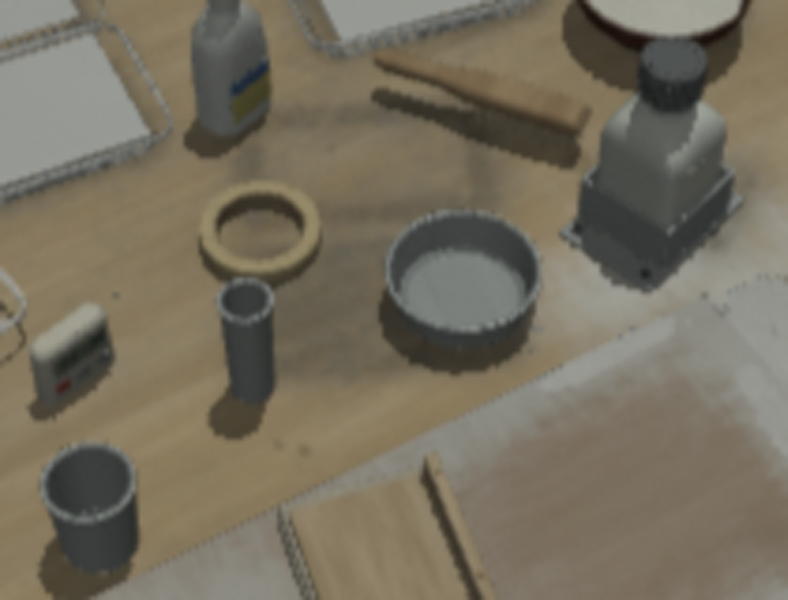

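```bash
python3 - <<'E'
from h import *
import pickle
t=pickle.load(open('pics/top0.png.pkl','rb'));s=pickle.load(open('pics/scene0.png.pkl','rb'))
f=lambda u,k,o:(u+.5)/k-.5+o
T=dict(beaker=(77,240,.08),measure=(252.5,166,.11),dish=(453,198,.042),cap=(672,181.5,.19))
S=dict(beaker=(89,482,.08),measure=(246,302,.11),dish=(463,275,.042),cap=(673,64,.19))
for k in T:
    a=T[k];b=S[k]
    print(k,ray(t,f(a[0],4,180),f(a[1],4,150),a[2]).round(4),ray(s,f(b[0],3.75,165),f(b[1],3.75,135),b[2]).round(4), 'mm/px',t['fx'])
for nm,u,v,z in [('tapeC',345,54,.018),('timer',142,92,.064),('brushR',648,100,.04),('hl',568,190,.056),('hbl',595,278,0.),('hbr',722,240,0),]:
    print(nm,ray(t,f(u,4,180),f(v,4,150),z).round(4))
for nm,u,v in [('pl left',562,232),('pl bottom',648,284),('pl right',742,200)]:
    print(nm,ray(s,f(u,3.75,165),f(v,3.75,135),.006).round(4))
for nm,u,v in [('w left',583,178),('w front',668,214),('w right',733,165)]:
    print(nm,ray(s,f(u,3.75,165),f(v,3.75,135),.056).round(4))
from scipy.spatial.transform import Rotation as R
st=r.read_state();print(R.from_quat(st['eef_rot']).as_matrix().round(3))
E
```

```text
beaker [0.5594 0.2637 0.08  ] [0.561  0.2659 0.08  ] mm/px 411.54726433068873
measure [0.6254 0.101  0.11  ] [0.6248 0.1016 0.11  ] mm/px 411.54726433068873
dish [ 0.6098 -0.0837  0.042 ] [ 0.6083 -0.0822  0.042 ] mm/px 411.54726433068873
cap [ 0.602  -0.2681  0.19  ] [ 0.6004 -0.2665  0.19  ] mm/px 411.54726433068873
tapeC [0.7551 0.0226 0.018 ]
timer [0.7036 0.2118 0.064 ]
brushR [ 0.7082 -0.2703  0.04  ]
hl [ 0.6166 -0.1917  0.056 ]
hbl [ 0.5401 -0.2232  0.    ]
hbr [ 0.5789 -0.3471  0.    ]
pl left [ 0.6287 -0.1948  0.006 ]
pl bottom [ 0.5452 -0.2231  0.006 ]
pl right [ 0.5781 -0.3458  0.006 ]
w left [ 0.6342 -0.2159  0.056 ]
w front [ 0.5655 -0.2523  0.056 ]
w right [ 0.5809 -0.3306  0.056 ]
[[-0.     0.247 -0.969]
 [ 0.001 -0.969 -0.247]
 [-1.    -0.001  0.   ]]
```

Request:
drive_tool:
  moves: "0.05 0.034 0.012 7 0;0.05 0.034 0.012 7 0;0.05 0.034 0.012 7 0;0.05 0.034 0.012 7 0;0.05 0.034 0.012 7 0;0.05 0.034 0.012 7 0;0.015 0.05 0 5 0;0.015 0.05 0 5 0;0.015 0.05 0 5 0;0.015 0.05 0 5 0;0.015 0.05 0 5 0;0.015 0.05 0 5 0;0.015 0.05 0 5 0;0 0.05 -0.01 0 0;0 0.05 -0.02 0 0;0 0.05 -0.02 0 0;0 0.05 -0.02 0 0;0 0.05 -0.02 0 0;0 0.05 -0.02 0 0;0 0.01 0 0 0"
  newtons: 30

```text
time: 2.6
ee_pos: [0.5571, 0.2621, 0.1935]
eef_rot: [0.492, 0.508, -0.494, 0.506]
ft_force: [0.0, -0.2, -0.6]
width: 0.0867
```

```bash
python3 - <<'E'
from h import *
c=snap('wrist','w1.png'); s=r.read_state(); print(s['ee_pos'],s['joint_positions'].round(2))
print(np.round(c['extrinsics'],3).tolist())
print(proj(c,[.560,.265,.08]))
from scipy.spatial.transform import Rotation as R
print(R.from_quat(s['eef_rot']).as_matrix().round(3))
E
```

```text
[0.55799224 0.26149619 0.19447603] [ 0.07  0.44 -0.77  1.51  0.31  1.32 -0.7 ]
[[1.0, 0.03, 0.005, 0.556], [0.03, -0.955, -0.295, 0.344], [-0.004, 0.295, -0.955, 0.346], [0.0, 0.0, 0.0, 1.0]]
(np.float64(283.3939244708563), np.float64(206.5493094774554))
[[-0.002  1.     0.027]
 [ 0.001  0.027 -1.   ]
 [-1.    -0.002 -0.001]]
```

View pics/w1.png

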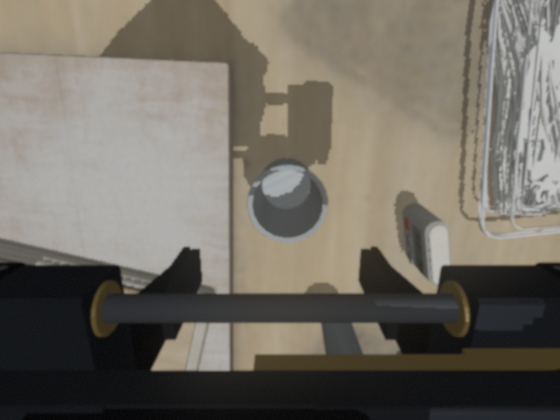

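```bash
python3 - <<'E'
from h import *
import pickle
c=pickle.load(open('pics/w1.png.pkl','rb'))
print(ray(c,288,201.5,.08),ray(c,248,201.5,.08),ray(c,328,201.5,.08), ray(c,288,242,.08))
E
```

```text
[0.56375459 0.26958419 0.08      ] [0.52985153 0.26853146 0.08      ] [0.59762561 0.27063591 0.08      ] [0.56513594 0.23254991 0.08      ]
```

Request:
drive_tool:
  moves: "0.0035 0.0045 -0.02 0 0;0 0 -0.035 0 0;0 0 -0.035 0 0;0 0 -0.03 0 0;0 0 -0.016 0 0;0 0 0 0 0.2;0 0 0 0 0.5;0 0 0 0 1;0 0 0 0 1;0 0 0 0 1"
  newtons: 30

```text
time: 3.9
ee_pos: [0.5636, 0.2633, 0.0608]
eef_rot: [0.495, 0.505, -0.494, 0.506]
ft_force: [-2.2, -0.4, 7.4]
width: 0.0642
```

Request:
drive_tool:
  moves: "0 0 0.02 0 1;0 0 0.04 0 1;0 0 0.05 0 1;0 0 0.05 0 1;0.006 -0.03 0 0 1;0.006 -0.05 0 0 1;0.006 -0.05 0 0 1;0.006 -0.05 0 0 1;0.006 -0.05 0 0 1;0.006 -0.05 0 0 1;0.006 -0.04 0 0 1;0.0035 -0.0265 0 0 1;0 0 0 0 1"

```text
time: 5.52
ee_pos: [0.6085, -0.0864, 0.2203]
eef_rot: [0.495, 0.504, -0.495, 0.505]
ft_force: [0.3, 0.4, -2.2]
width: 0.0642
```

```bash
python3 - <<'E'
from h import *
c=snap('wrist','w2.png'); d=snap('scene','s2.png');s=r.read_state(); print(s['ee_pos'],s['width'],s['ft_force'],s['joint_positions'].round(2))
print(proj(c,[.609,-.083,.042]),proj(c,[.609,-.083+.062,.042]))
b=d['color'][135:295,165:375,::-1]; cv2.imwrite('pics/s2c.png',cv2.resize(b,None,fx=3.75,fy=3.75,interpolation=cv2.INTER_CUBIC))
E
```

```text
[ 0.60849115 -0.08273714  0.22035093] 0.06459538890907345 [ 0.12677575  0.99233024 -0.9385167 ] [ 0.56  0.39 -0.65  1.48  0.24  1.35 -0.08]
(np.float64(280.0790060785362), np.float64(188.07101503998675)) (np.float64(281.38487212309116), np.float64(126.71233793848876))
```

View pics/w2.png

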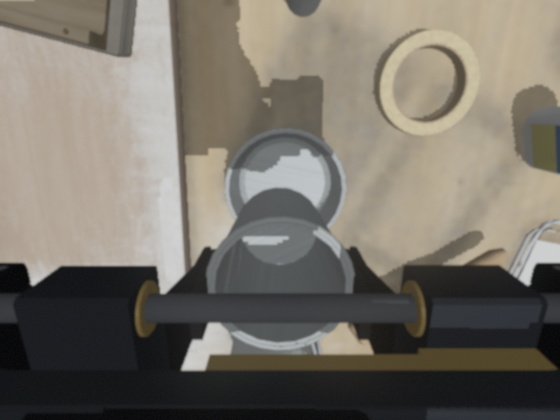

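View pics/s2c.png

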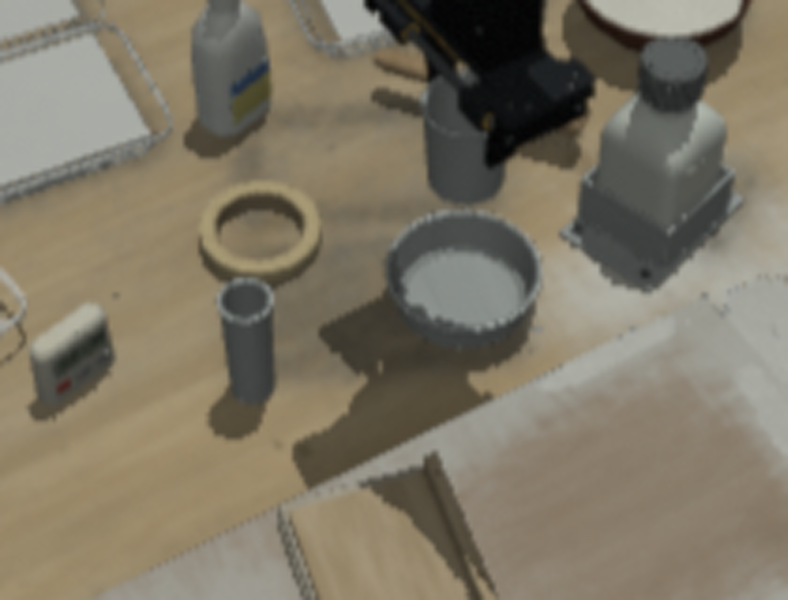

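Request:
drive_tool:
  moves: "0.002 0 -0.03 0 1;0 0 -0.04 0 1;0 0 -0.04 0 1;0 0 -0.025 0 1;0 0 -0.01 0 1;0 0 -0.006 0 1;0 0 0 0 1"

```text
time: 6.5
ee_pos: [0.6109, -0.0833, 0.0693]
eef_rot: [0.494, 0.506, -0.494, 0.506]
ft_force: [0.7, -0.7, -2.2]
width: 0.0645
```

Request:
drive_tool:
  moves: "0 0 -0.003 0 1;0 0 -0.001 0 1;0 0 0 0 1"

```text
time: 6.88
ee_pos: [0.6107, -0.0836, 0.0649]
eef_rot: [0.494, 0.506, -0.494, 0.506]
ft_force: [0.7, 0.4, -0.2]
width: 0.0649
```

Request:
drive_tool:
  moves: "0 0 -0.001 0 1;0 0 0 0 0.2;0 0 0 0 0;0 0 0 0 0;0 0 0 0 0;0 0 0.03 0 0;0 0 0.05 0 0;0 0 0.05 0 0;0 0 0 0 0"

```text
time: 8.0
ee_pos: [0.6127, -0.0834, 0.198]
eef_rot: [0.496, 0.504, -0.493, 0.508]
ft_force: [0.5, -0.5, -0.4]
width: 0.0871
```

```bash
python3 - <<'E'
from h import *
c=snap('wrist','w3.png'); d=snap('scene','s3.png');s=r.read_state(); print(s['ee_pos'],s['width'],s['ft_force'],s['joint_positions'].round(2))
b=d['color'][135:295,165:375,::-1]; cv2.imwrite('pics/s3c.png',cv2.resize(b,None,fx=3.75,fy=3.75,interpolation=cv2.INTER_CUBIC))
E
```

```text
[ 0.61058686 -0.08372948  0.19363117] 0.08702617253498132 [-0.88978781 -0.62811183 -0.43266163] [ 0.56  0.41 -0.65  1.51  0.25  1.3  -0.09]
```

View pics/w3.png

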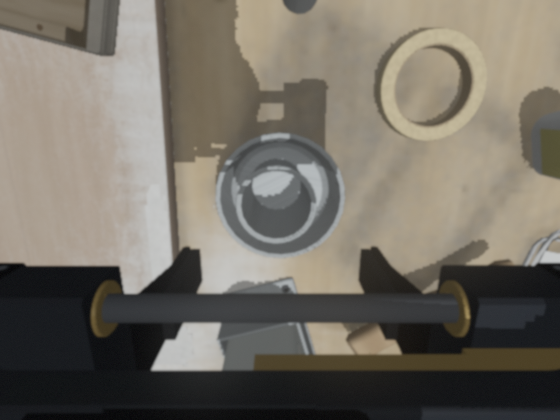

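View pics/s3c.png

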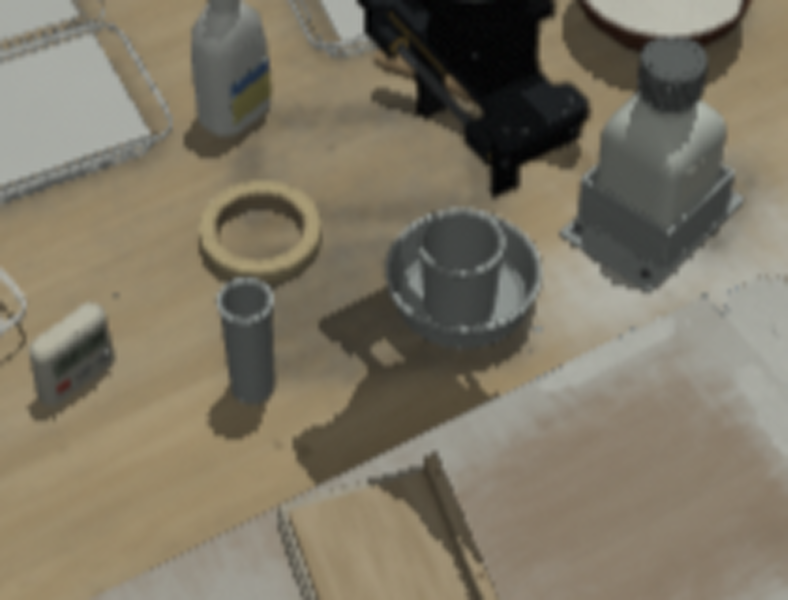

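Request:
drive_tool:
  moves: "0.003 0.04 0 0 0;0.003 0.05 0 0 0;0.004 0.05 0 0 0;0.004 0.045 -0.01 0 0;0 0 -0.03 0 0;0 0 -0.035 0 0;0 0 -0.02 0 0;0 0 -0.007 0 0;0 0 0 0 0.3;0 0 0 0 0.6;0 0 0 0 1;0 0 0 0 1;0 0 0 0 1;0 0 0 0 1"
  newtons: 25

```text
time: 9.85
ee_pos: [0.6246, 0.1014, 0.0917]
eef_rot: [0.494, 0.506, -0.494, 0.506]
ft_force: [0.2, -0.1, 1.0]
width: 0.0384
```

Request:
drive_tool:
  moves: "0 0 0.02 0 1;0 0 0.04 0 1;0 0 0.04 0 1;0 0 0.025 0 1;-0.003 -0.035 0 0 1;-0.004 -0.05 0 0 1;-0.004 -0.05 0 0 1;-0.003 -0.04 0 0 1;0 -0.01 0 0 1;0 0 0 0 1"

```text
time: 11.1
ee_pos: [0.6106, -0.0837, 0.2174]
eef_rot: [0.495, 0.505, -0.494, 0.506]
ft_force: [0.1, 1.2, -0.5]
width: 0.038
```

```bash
python3 - <<'E'
from h import *
c=snap('wrist','w4.png'); d=snap('scene','s4.png');s=r.read_state(); print(s['ee_pos'],s['width'],s['ft_force'],s['joint_positions'].round(2))
for n,k in (('wrist',c),('scene',d)): print(n,proj(k,[.6107,-.0836,.084]),proj(k,[.6107,-.0836,.004]), proj(k,list(s['ee_pos'][:2])+[s['ee_pos'][2]+.018]),proj(k,list(s['ee_pos'][:2])+[s['ee_pos'][2]-.092]))
b=d['color'][135:295,165:375,::-1]; cv2.imwrite('pics/s4c.png',cv2.resize(b,None,fx=3.75,fy=3.75,interpolation=cv2.INTER_CUBIC))
b=c['color'][100:375,150:450,::-1]; cv2.imwrite('pics/w4c.png',cv2.resize(b,None,fx=2.1,fy=2.1,interpolation=cv2.INTER_CUBIC))
E
```

```text
[ 0.6107044  -0.08164022  0.21717745] 0.03838018602345641 [-0.12364942  0.16044452 -0.50345577] [ 0.56  0.39 -0.65  1.48  0.24  1.35 -0.08]
wrist (np.float64(279.4395494527156), np.float64(203.18331565039776)) (np.float64(279.4875174805187), np.float64(183.96154516978999)) (np.float64(279.32426881845777), np.float64(288.392705714563)) (np.float64(279.46719659492805), np.float64(215.17097491860193))
scene (np.float64(288.3763304995958), np.float64(198.1610142787208)) (np.float64(287.7997500128157), np.float64(215.16942844255578)) (np.float64(288.9906054495307), np.float64(162.48433078843158)) (np.float64(288.1181282625847), np.float64(189.1575642323986))
```

View pics/w4c.png

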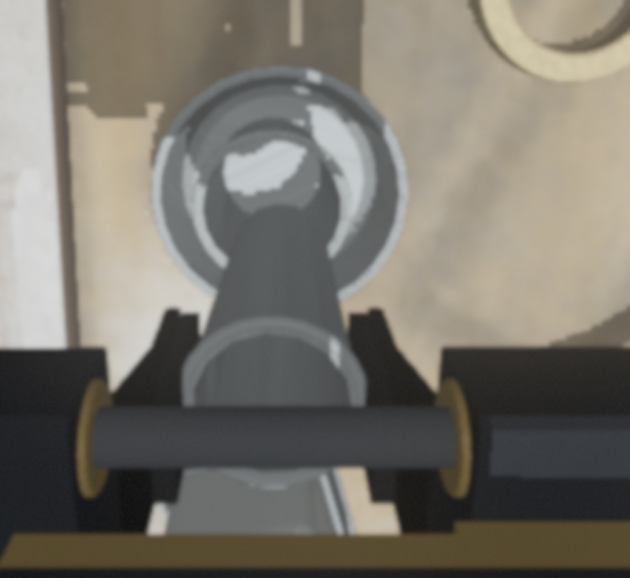

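View pics/s4c.png

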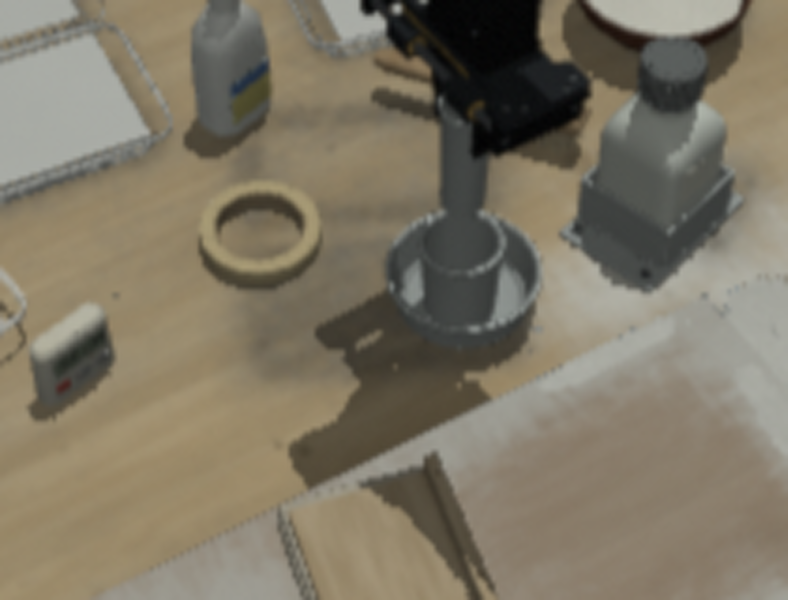

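Request:
drive_tool:
  moves: "-0.002 0 -0.02 0 1;0 0 -0.03 0 1;0 0 -0.03 0 1;0 0 -0.02 0 1;0 0 -0.01 0 1;0 0 -0.003 0 1;0 0 0 0 1"

```text
time: 12.08
ee_pos: [0.609, -0.0835, 0.1043]
eef_rot: [0.494, 0.505, -0.494, 0.506]
ft_force: [0.2, -0.0, -1.2]
width: 0.0384
```

Request:
drive_tool:
  moves: "0 0 -0.003 0 1;0 0 -0.002 0 1;0 0 0 0 1"

```text
time: 12.45
ee_pos: [0.6091, -0.0837, 0.0995]
eef_rot: [0.495, 0.505, -0.494, 0.506]
ft_force: [-0.4, -0.4, 4.0]
width: 0.0379
```

Request:
drive_tool:
  moves: "0 0 0.0005 0 0.4;0 0 0 0 0;0 0 0 0 0;0 0 0 0 0;0 0 0.03 0 0;0 0 0.05 0 0;0 0 0.05 0 0;0 -0.02 0.02 0 0;0 0 0 0 0"

```text
time: 13.58
ee_pos: [0.6091, -0.1053, 0.2504]
eef_rot: [0.495, 0.504, -0.495, 0.506]
ft_force: [0.4, 0.0, -1.7]
width: 0.0865
```

```bash
python3 - <<'E'
from h import *
c=snap('wrist','w5.png'); d=snap('scene','s5.png');t=snap('top','t5.png');s=r.read_state(); print(s['ee_pos'],s['width'],s['ft_force'],s['joint_positions'].round(2))
b=d['color'][135:295,165:375,::-1]; cv2.imwrite('pics/s5c.png',cv2.resize(b,None,fx=3.75,fy=3.75,interpolation=cv2.INTER_CUBIC))
b=t['color'][150:250,180:380,::-1]; cv2.imwrite('pics/t5c.png',cv2.resize(b,None,fx=4,fy=4,interpolation=cv2.INTER_CUBIC))
E
```

```text
[ 0.60795725 -0.10279716  0.24755867] 0.08697221387705789 [ 0.74556489 -0.39180616  0.00729229] [ 0.59  0.38 -0.65  1.43  0.23  1.41 -0.04]
```

View pics/w5.png

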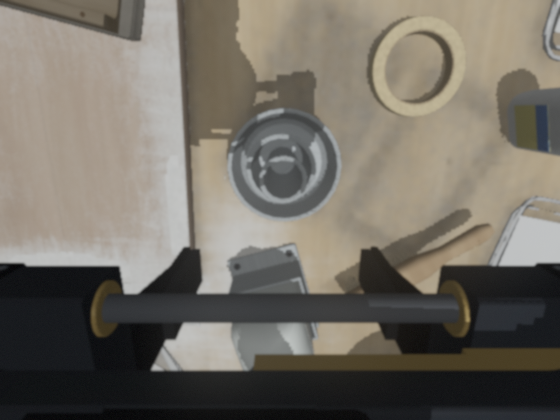

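View pics/s5c.png

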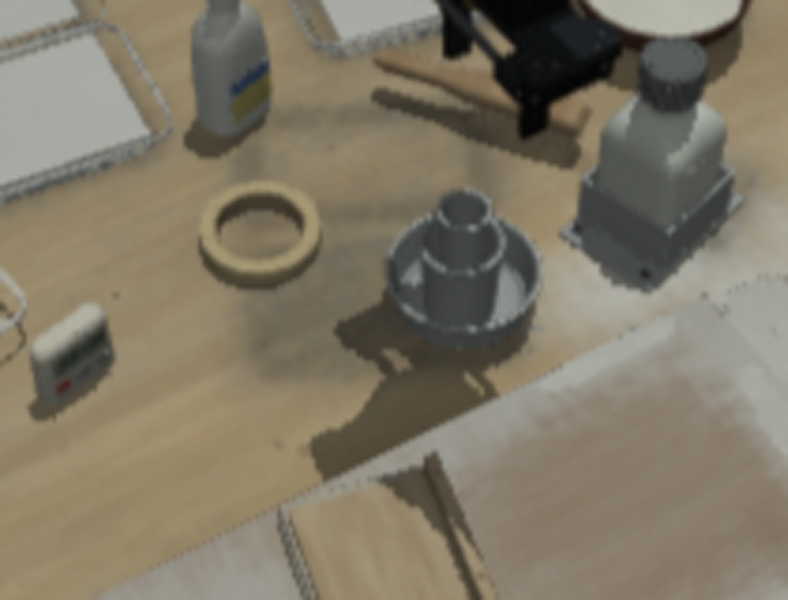

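Request:
drive_tool:
  moves: "-0.001 -0.035 0 -7 0;-0.002 -0.04 0 -7 0;-0.002 -0.04 0 -7 0;-0.002 -0.035 0 -7 0;0 -0.0135 0 -7 0;0 0 0 0 0"
  newtons: 55

```text
time: 14.48
ee_pos: [0.6011, -0.2673, 0.2474]
eef_rot: [-0.623, -0.334, 0.624, -0.333]
ft_force: [0.6, 1.2, -0.0]
width: 0.0872
```

```bash
python3 - <<'E'
from h import *
c=snap('wrist','w6.png'); s=r.read_state(); print(s['ee_pos'],s['width'],s['ft_force'],s['joint_positions'].round(2))
s=r.read_state(); print(s['ee_pos'])
print(proj(c,[.6012,-.2673,.19]),proj(c,s['ee_pos']))
E
```

```text
[ 0.60140214 -0.26601172  0.24779743] 0.08689977996255462 [0.29598611 0.40271755 0.49107553] [ 0.69  0.44 -0.48  1.32  0.2   1.43 -0.37]
[ 0.60140214 -0.26601172  0.24779743]
(np.float64(280.06047256522544), np.float64(233.67221254727656)) (np.float64(278.7689291124617), np.float64(272.2916628833947))
```

View pics/w6.png

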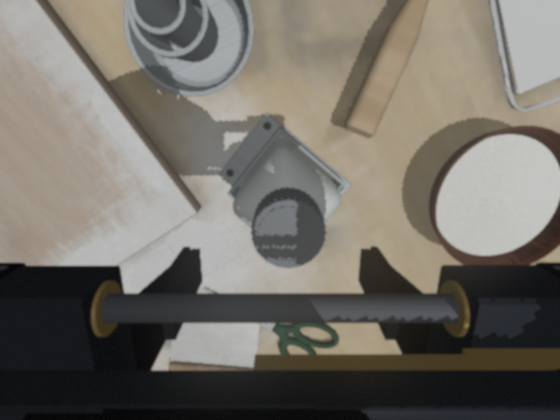

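Request:
drive_tool:
  moves: "0.0018 -0.0012 -0.02 0 0;0 0 -0.03 0 0;0 0 -0.022 0 0;0 0 -0.01 0 0;0 0 0 0 0;0 0 0 0 0"
  newtons: 6

```text
time: 15.28
ee_pos: [0.6038, -0.2682, 0.168]
eef_rot: [0.624, 0.333, -0.623, 0.334]
ft_force: [-0.4, -0.6, 1.5]
width: 0.0871
```

```bash
python3 - <<'E'
from h import *
c=snap('wrist','w7.png'); s=r.read_state(); print(s['ee_pos'],s['width'],s['ft_force'],s['joint_positions'].round(2))
E
```

```text
[ 0.60387362 -0.26831384  0.16810159] 0.08678970876766146 [ 0.95067251 -0.50785088 -0.44080987] [ 0.69  0.49 -0.47  1.42  0.23  1.28 -0.39]
```

View pics/w7.png

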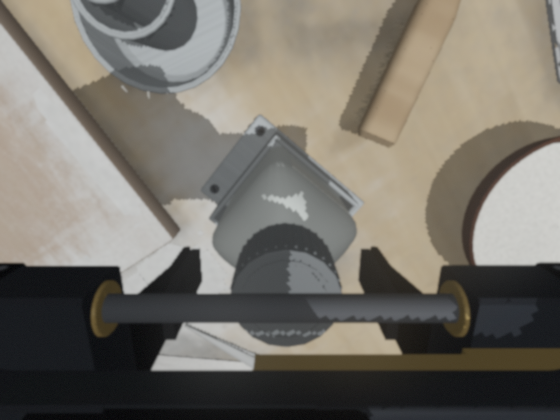

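Request:
drive_tool:
  moves: "0.002 -0.0015 0 0 0;0 0 0 0 0.2;0 0 0 0 0.35;0 0 0 0 0.5;0 0 0 0 0.5;0 0 0 0 0.5"
  newtons: 6

```text
time: 16.08
ee_pos: [0.6055, -0.27, 0.1671]
eef_rot: [0.624, 0.333, -0.623, 0.334]
ft_force: [2.0, -0.9, -0.3]
width: 0.052
```

Request:
drive_tool:
  moves: "0.001 -0.0006 0 0 0.5;0 0 0 0 0.6;0 0 0 0 1;0 0 0 0 1;0 0 0 0 1"
  newtons: 55

```text
time: 16.7
ee_pos: [0.6062, -0.2704, 0.1671]
eef_rot: [-0.623, -0.334, 0.623, -0.334]
ft_force: [-3.1, 1.8, 2.0]
width: 0.0512
```

Request:
drive_tool:
  moves: "0 0 -0.002 0 1;0 0 -0.002 0 1;0 0 -0.002 0 1;0 0 0 0 1"

```text
time: 17.2
ee_pos: [0.6067, -0.2705, 0.1623]
eef_rot: [0.624, 0.333, -0.623, 0.334]
ft_force: [-5.2, 1.7, 10.5]
width: 0.0514
```

Request:
drive_tool:
  moves: "-0.0005 0 -0.0015 0 1;0 0 0 0 1"

```text
time: 17.45
ee_pos: [0.6066, -0.2705, 0.1612]
eef_rot: [0.624, 0.333, -0.623, 0.334]
ft_force: [-4.8, 1.8, 12.2]
width: 0.0513
```

Request:
drive_tool:
  moves: "0 0 0 5 1;0 0 0 6 1;0 0 0 6 1;0 0 0 6 1;0 0 0 6 1;0 0 0 6 1;0 0 0 5 1;0 0 0 0 1"

```text
time: 18.45
ee_pos: [0.6071, -0.2704, 0.1615]
eef_rot: [0.472, 0.526, -0.471, 0.528]
ft_force: [-2.2, 2.8, 12.2]
width: 0.0512
```

```bash
python3 - <<'E'
from h import *
s=r.read_state(); print(s['ee_pos'],s['width'],s['ft_force'],s['torque'],s['joint_positions'].round(2))
from scipy.spatial.transform import Rotation as R
m=R.from_quat(s['eef_rot']).as_matrix();print(np.degrees(np.arctan2(m[1,1],m[0,1])))
E
```

```text
[ 0.60705936 -0.27039577  0.16147376] 0.051203376838013195 [-2.2414539   2.75681065 12.1885572 ] [0.4323484  0.50412378 0.05733389] [ 0.77  0.53 -0.59  1.42  0.3   1.28  0.27]
6.399662938145337
```

Request:
drive_tool:
  moves: "0 0 0 6 1;0 0 0 6 1;0 0 0 6 1;0 0 0 6 1;0 0 0 4 1;0 0 0 0 1"

```text
time: 19.2
ee_pos: [0.6068, -0.2702, 0.1613]
eef_rot: [0.33, 0.625, -0.33, 0.626]
ft_force: [-4.5, 2.6, 12.5]
width: 0.0513
```

```bash
python3 - <<'E'
from h import *
c=snap('wrist','w8.png'); d=snap('scene','s8.png')
b=d['color'][100:260,205:415,::-1]; cv2.imwrite('pics/s8c.png',cv2.resize(b,None,fx=3.75,fy=3.75,interpolation=cv2.INTER_CUBIC))
s=r.read_state(); print(s['ee_pos'],s['width'],s['ft_force'],s['torque'],s['joint_positions'].round(2))
from scipy.spatial.transform import Rotation as R
m=R.from_quat(s['eef_rot']).as_matrix();print(np.degrees(np.arctan2(m[1,1],m[0,1])))
E
```

```text
[ 0.60674775 -0.27025167  0.16129386] 0.051692724258973165 [-3.70418092  2.82095505 12.48620875] [0.50688117 0.79282273 0.08546448] [ 0.83  0.55 -0.68  1.41  0.35  1.3   0.73]
34.328093397330065
```

View pics/w8.png

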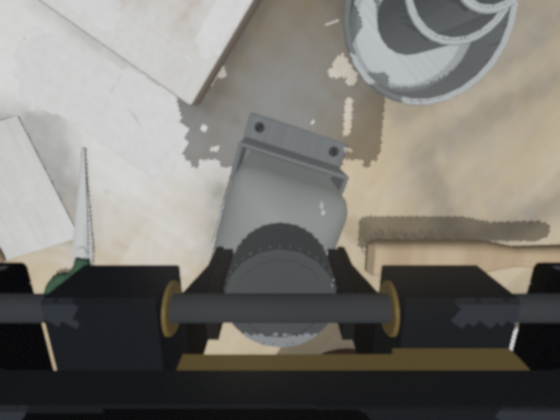

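View pics/s8c.png

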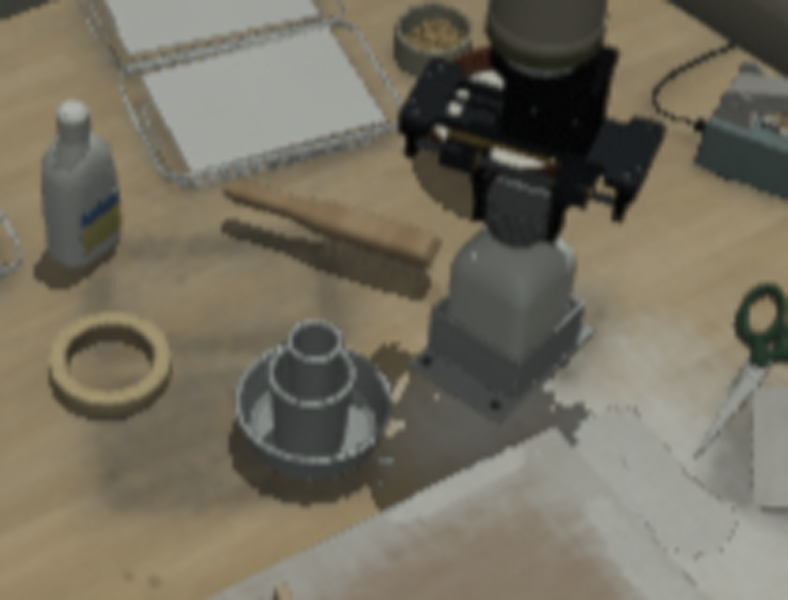

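Request:
drive_tool:
  moves: "0 0 0.004 0 1;0 0 0.004 0 1;0 0 0.004 0 1;0 0 0 0 1"

```text
time: 19.8
ee_pos: [0.6058, -0.2707, 0.1715]
eef_rot: [0.33, 0.625, -0.33, 0.625]
ft_force: [0.1, -0.5, -1.3]
width: 0.0513
```

Request:
drive_tool:
  moves: "0 0 0.005 0 1;0 0 0.008 0 1;0 0 0.01 0 1;0 0 0.012 0 1;0 0 0.012 0 1;0 0 0.011 0 1;0 0 0 0 1;0 0 0 0 1;0 0 0 0 1"

```text
time: 20.92
ee_pos: [0.6056, -0.2704, 0.229]
eef_rot: [0.33, 0.626, -0.33, 0.625]
ft_force: [-0.6, -0.2, -0.8]
width: 0.0511
```

```bash
python3 - <<'E'
from h import *
c=snap('wrist','w9.png'); d=snap('scene','s9.png'); t=snap('top','t9.png')
b=d['color'][100:260,205:415,::-1]; cv2.imwrite('pics/s9c.png',cv2.resize(b,None,fx=3.75,fy=3.75,interpolation=cv2.INTER_CUBIC))
b=t['color'][150:250,180:380,::-1]; cv2.imwrite('pics/t9c.png',cv2.resize(b,None,fx=4,fy=4,interpolation=cv2.INTER_CUBIC))
s=r.read_state(); print(s['time'],s['ee_pos'],s['width'],s['ft_force'],s['torque'],s['joint_vel'].round(3))
E
```

```text
21.075 [ 0.60571089 -0.2703808   0.22925302] 0.05102760056231493 [0.07121054 0.47965445 0.28546236] [ 0.03022643 -0.13051062  0.04563078] [-0.    -0.004  0.    -0.002 -0.001 -0.     0.   ]
```

View pics/s9c.png

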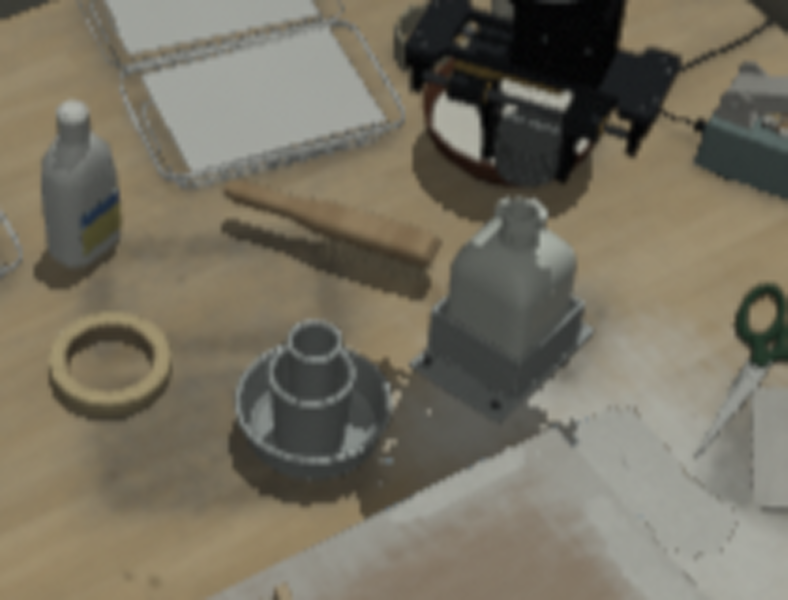

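View pics/t9c.png

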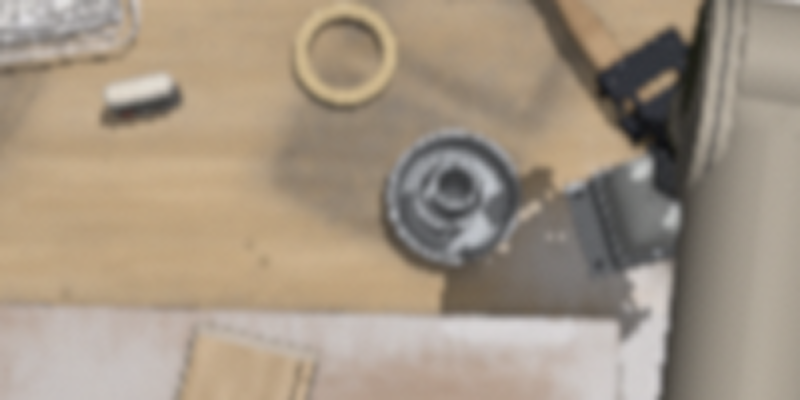

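View pics/w9.png

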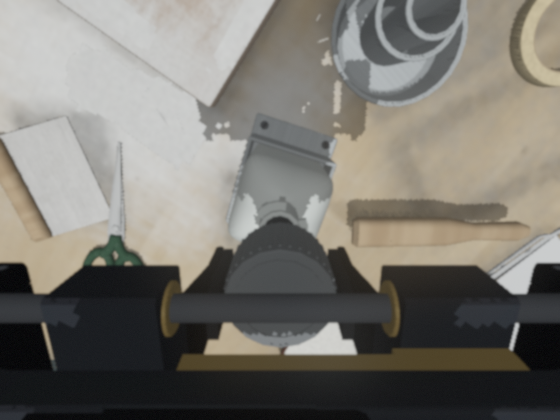

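The cap is off and level in the fingers. The bottle is still seated in its holder and the vessels stand nested.

```bash
python3 - <<'E'
from h import *
print(ticket.close_job())
E
```

```text
the job is handed in; nothing more can be done
None
```

The job is finished and handed in at about 21 s of the 67 s allowed; the hand-in reports no verdict.

- **Vessels:** I stood the beaker in the dish and then the measure in the beaker. The last scene and top pictures show them nested and upright. The dish, tape, timer and brush look unmoved; the scraper was not checked in the last pictures.
- **Cap:** I gripped it at 55 N and pressed it about 6 mm down, reading about 12 N. I turned it about 68° counter-clockwise while pressed and lifted it straight off. There was no pull on the bottle as the cap came off.
- **End state:** The cap is held level at a 51 mm opening, with its rim about 50 mm above the mouth. The bottle is seated in its holder, and the residual force on the tool is below 1 N.

**One disagreement:** the wrist camera placed the cap about 6 mm (and the beaker and dish 4–6 mm) away from the other two cameras' positions. For the cap I settled it with a closer wrist picture and a light trial grip, which put the cap at about (0.606, -0.270).

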